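# Tug-test the coal car's coupling

### The arm

A 6-joint arm with a two-finger parallel gripper is mounted at the origin on the work surface. World frame = base frame: x ahead of the robot, y to its left, z up, the work surface at z = 0. Lengths are in m, angles in rad, forces in N, time in s.
With the tool pointing down it reaches from about 0.35 to 0.775 m from the base axis. Payload 5.5 kg.
Tool frame: the origin (TCP) lies at the very end of the fingers, on their centre line; the grasp point (between the pads) lies 19 mm behind it; z points along the fingers, y is the line along which they close (so a half turn about z gives the same grasp; the last joint's range is limited). The gripper opens to 85 mm and grips with 20 to 120 N. Pads are 22 mm wide; open, the fingers measure 114 mm over their backs; the gripper's body (76 mm by 85 mm) begins 54 mm behind the grasp point. The pads swing forward as they close: fully open they stand 13 mm farther back than shut.
Start: joints at [-1.311, 0.313, 0.046, 1.304, 0, 1.431], TCP at [0.224, -0.53, 0.231] pointing down, gripper open.
Joint ranges: [-2.76, 2.76], [-0.86, 1.69], [-1.03, 1.26], [-2.2, 2.34], [-1.47, 1.5], [-3.14, 3.14]. Speed limits (rad/s): [2.57, 2.57, 3.14, 3.14, 3.14, 3.14].

### API

Orientations are given as a unit quaternion [w, x, y, z].
In Python, from workcell import get_state, read_camera, hand_in gives the robot as it stands.
- The arm moves only by the tool send_rows, never from a script. Its argument "increments" is a list of rows, each an object of numbers: "dx", "dy", "dz": the shift along the world's x, y, z in units of 25 mm (1.0 is 25 mm); "roll": the turn about the world's z in units of 8 degrees (1.0 is 8 degrees); "claw": the opening, from -1 (shut) to 1 (fully open). In form: [{"dx": .., "dy": .., "dz": .., "roll": .., "claw": ..}, ...]. A call has exactly 5 rows; each row is the pose to reach, as a shift and turn from the pose commanded when the call began; what a row does not reach only later rows make up. A row lasts 1/8 s, in which the tool goes at most 62.5 mm and 10.7 degrees, less where a joint would pass 70% of its speed; a pose out of reach is approached as far as the arm can. A call with a gripper value outside its range is refused whole. The fingers move at their own pace and stop on an object; "grip_force" is the grip in N (left out, the last holds). Time passes only in rows, so rows that repeat a pose let the fingers close, or fill a call up. It gives the time, the measured TCP pose, the force, the opening and the grip force at its end, in the units of the state.
- get_state(): the state, without advancing time (a new reading comes with each control period).
- read_camera(name): name is "side" or "top"; returns a dict with "image" (420x560x3 uint8, blue, green, red), "fx", "fy", "cx", "cy" (pixels), "world_to_cam" (4x4, takes a point from world to camera coordinates). Camera axes: x right, y up, looking along -z (the intrinsics and any distortion apply to the point x, -y, -z); pixel columns grow to the right and rows downward; lengths in m; the calibration is good to about 2 mm. A picture is of the moment at which its call begins. There is no depth.
- hand_in(): hands the job in; it is judged then, once.
The state is a dict: "clock": time; "joint_pos": joint angles; "qvel": joint speeds; "tau": joint torques, N m; "tcp_pos": TCP position; "orientation": TCP orientation; "wrist_force": force on the tool from outside, world axes, zero at the start; "ft_torque": the same for the moment, N m; "finger_gap": finger opening in m; "grip_force": force on a finger pad.
Only numpy, scipy, OpenCV 4.12 (cv2) and the standard library are available. Lean on these libraries where they do the work, as an engineer would, in place of code of your own. Each camera call takes 0.05 s, during which the arm holds its last target. There are 200 camera calls.

### The job

Prove that the coupling between the coal car (the open box car heaped with coal, not the round tank car) and its black tender holds: pull the car straight away from its tender with about 10 N, which draws the sprung bar out by about 20 mm, so that its dark band has just come fully out of the tender, and keep that pull for two seconds. Then ease the car gently back, without letting it fly, until the coupling is fully closed, and let go. Do not pull harder than about 12 N, and leave the tank car's coupling alone.

Things in the scene. Friction and masses are not known exactly. Their poses are not given: they have to be found in the camera images.
- coal_car (a joint): How far the coal car's coupling is drawn out, m: 0 closed (start), end stop 0.040; it only slides along the strip. A spring pulls it home with 0.9 N plus 0.45 N per mm (9.9 N at 20 mm; friction 0.2 N). Closed, the gap from tender to car is 12 mm, bridged by a light wooden bar, 10 mm thick; its dark band, 8 mm wide, starts to leave the tender at 12 mm and is fully out at 20 mm.
- coal_grip (a point): Point to grip: middle of the coal car, 47 mm above the table. Silver wooden box with flat sides, 40 mm wide across the strip (x), 76 mm long along it (y), rim 63 mm and coal 67 mm above the table. Local +y points away from its tender = direction of pull; z up. The black tender, 38 x 66 mm, top 74 mm above the table, is fixed on the -y side. At least 40 mm are free beyond the +y end.
- tank_car (a joint): How far the tank car's coupling is drawn out, in m: 0 closed (as it starts); same spring. Leave it alone.
- tank_grip (a point): Middle of the tank car, 47 mm above the table: silver flat wagon, 40 x 76 mm, with a lying round tank 36 mm thick and a small dome (top 77 mm), coupled to its own black tender; axes as coal_grip. Same steel strip, on a fixed wooden rail 70 x 660 mm, top 17 mm above the table; which train is at which end varies. Loose toys up to 75 mm high stand 80 mm or more from the strip's centre line.

How it is judged:
On the way:
1. the coal car's coupling is kept drawn out 14 to 26 mm (about 7 to 13 N) for 1.5 s (value of joint coal_car between 0.014 and 0.026 m), for 1.5 s.
At the end, for the whole second after the job is handed in: the coal car is back against its closed coupling (less than 4 mm drawn out), at rest and let go, and the tank car's coupling is closed too (less than 4 mm) (value of joint each of coal_car, tank_car below 0.004 m and velocity of joint coal_car below 0.01 m/s); the robot touches nothing.
It fails at once if the coal car's coupling is overpulled (drawn out more than 30 mm, about 14 N) (value of joint coal_car above 0.03 m).
It fails at once if the coal car flies back (faster than 0.25 m/s) (velocity of joint coal_car below -0.25 m/s).
It fails at once if the tank car's coupling is pulled (more than 8 mm) (value of joint tank_car above 0.008 m).
It also fails if it takes over 38 s, if anything falls off the work surface, if the arm or the gripper's body presses on something with over 40 N, if the wrist force passes 120 N, or if a joint passes its speed limit or range.

## Working session

There is one attempt and no reset: what is moved stays moved. The work goes in short steps, Python scripts to look and compute and a tool call to move; the robot and the scene stay as the last step left them, time stands still between calls to the robot, and variables do not carry over. Pictures are saved under pics/ and viewed, at most 10 in all, crops included, and the job is handed in when it is done.

Besides the shell and the picture viewer there is one more tool, called as a command line: name --argument value ..., lists and objects as JSON in quotes. send_rows: Moves the arm, as the interface text tells. Its arguments: {"type":"object","properties":{"increments":{"type":"array","items":{"type":"object","properties":{"dx":{"type":"number"},"dy":{"type":"number"},"dz":{"type":"number"},"roll":{"type":"number"},"claw":{"type":"number"}}}},"grip_force":{"type":"number"}},"required":["increments"]}

```bash
ls; mkdir -p pics
python3 - <<'E'
from workcell import *
import cv2
s=get_state();print(s)
for n in("top","side"):
    c=read_camera(n);cv2.imwrite(f"pics/{n}0.png",c["image"]);print(n,{k:v for k,v in c.items() if k!="image"})
E
```

```text
pics
{'clock': 0.0, 'joint_pos': array([-1.31059674e+00,  3.13990494e-01,  4.49859179e-02,  1.30358042e+00,
       -1.05869190e-05,  1.43117872e+00]), 'qvel': array([-2.88562071e-03, -5.04359887e-04,  2.12851002e-03, -4.67586939e-05,
       -4.64058668e-04,  1.00317903e-03]), 'tau': array([ 4.10254434e-04, -4.80616307e+01,  2.98538822e+01,  1.91680470e-02,
       -2.56310642e-05,  8.41636894e-07]), 'tcp_pos': array([ 0.22366781, -0.52917251,  0.23041733]), 'orientation': array([-8.92389041e-04,  9.80084340e-01,  1.98579675e-01, -5.91713975e-05]), 'wrist_force': array([ 0.1889027 , -0.46263786, -0.68613308]), 'ft_torque': array([-0.01151376, -0.05150502,  0.07333122]), 'grip_force': 0.0, 'finger_gap': 0.08511705332727497}
top {'fx': 424.62469280447357, 'fy': 424.62469280447357, 'cx': 287.71782303083324, 'cy': 210.06147381774548, 'world_to_cam': array([[ 0.02114626, -0.99907464, -0.03745257,  0.02777799],
       [ 0.99382131,  0.01692293,  0.10969422, -0.54990248],
       [-0.1089589 , -0.03954078,  0.99325953, -0.65005272],
       [ 0.        ,  0.        ,  0.        ,  1.        ]])}
side {'fx': 424.6740433808132, 'fy': 424.6740433808132, 'cx': 280.62063651477536, 'cy': 212.4960392318324, 'world_to_cam': array([[ 0.91679698, -0.39877211, -0.02154316, -0.51056325],
       [ 0.27304566,  0.58655265,  0.76249725, -0.21498916],
       [-0.29142644, -0.70493744,  0.6466327 , -0.55569991],
       [ 0.        ,  0.        ,  0.        ,  1.        ]])}
```

View pics/top0.png

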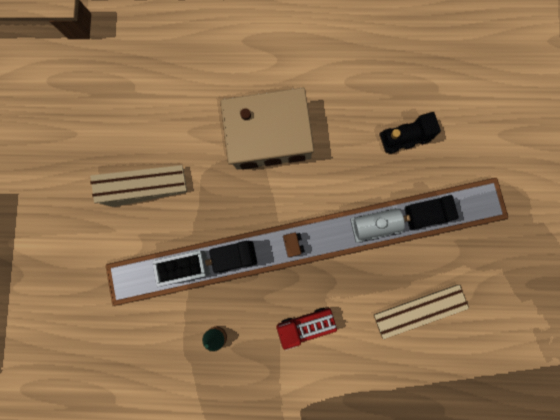

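View pics/side0.png

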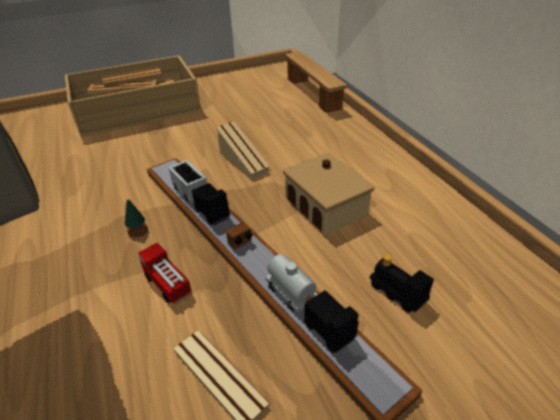

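The top view shows the coal car at about (180,268), its tender at (233,257) and the tank train at (380–432,220). The pull direction is image-left, roughly +y in the world. Next I measure the car and the strip direction.

```bash
cat > h.py <<'E'
import numpy as np, cv2
from workcell import *
def ray(c,px,z):
    W=c["world_to_cam"];R,t=W[:3,:3],W[:3,3];o=-R.T@t
    out=[]
    for u,v in np.atleast_2d(px):
        d=R.T@np.array([(u-c["cx"])/c["fx"],-(v-c["cy"])/c["fy"],-1]);out.append(o+d*(z-o[2])/d[2])
    return np.array(out)
def proj(c,p):
    q=c["world_to_cam"]@np.append(p,1);return c["cx"]-c["fx"]*q[0]/q[2],c["cy"]+c["fy"]*q[1]/q[2]
E
python3 - <<'E'
from h import *
c=read_camera("top");im=c["image"]
hsv=cv2.cvtColor(im,cv2.COLOR_BGR2HSV)
# strip: greyish bluish, low saturation
g=((hsv[...,1]<90)&(hsv[...,2]>70)&((hsv[...,0]>60)|(hsv[...,1]<40))).astype(np.uint8)
roi=np.zeros_like(g);roi[170:310,100:515]=1
black=(hsv[...,2]<60).astype(np.uint8)
m=cv2.morphologyEx(g*roi,cv2.MORPH_OPEN,np.ones((3,3)))
ys,xs=np.nonzero(m);r=cv2.minAreaRect(np.c_[xs,ys].astype(np.float32));print("strip",r)
b=cv2.boxPoints(r);print(ray(c,b,.017).round(4))
car=((im.min(2)>165)).astype(np.uint8)
car[:, :145]=0;car[:,215:]=0;car[:240]=0;car[295:]=0
ys,xs=np.nonzero(car);r=cv2.minAreaRect(np.c_[xs,ys].astype(np.float32));print("car",r,len(xs))
w=ray(c,cv2.boxPoints(r),.063);print(w.round(4),w.mean(0))
cv2.imwrite("pics/crop.png",np.hstack([cv2.resize(im[235:300,100:265],None,fx=4,fy=4,interpolation=0)]))
v=im.copy();v[car>0]=(0,0,255);v[(m>0)&(car==0)]=(0,255,0)
cv2.imwrite("pics/crop.png",np.vstack([cv2.resize(a[235:300,100:265],None,fx=4.5,fy=4.5,interpolation=0) for a in(im,v)]))
E
```

```text
strip ((305.48858642578125, 240.92855834960938), (32.3694953918457, 395.1378173828125), 77.48914337158203)
[[ 0.4505  0.3294  0.017 ]
 [ 0.6016 -0.2956  0.017 ]
 [ 0.5504 -0.305   0.017 ]
 [ 0.4     0.3144  0.017 ]]
car ((171.63461303710938, 271.1730651855469), (30.005767822265625, 60.01153564453125), 78.69007110595703) 459
[[0.4616 0.262  0.063 ]
 [0.4813 0.1722 0.063 ]
 [0.4373 0.1613 0.063 ]
 [0.4176 0.2503 0.063 ]] [0.44947068 0.21146287 0.063     ]
```

View pics/crop.png

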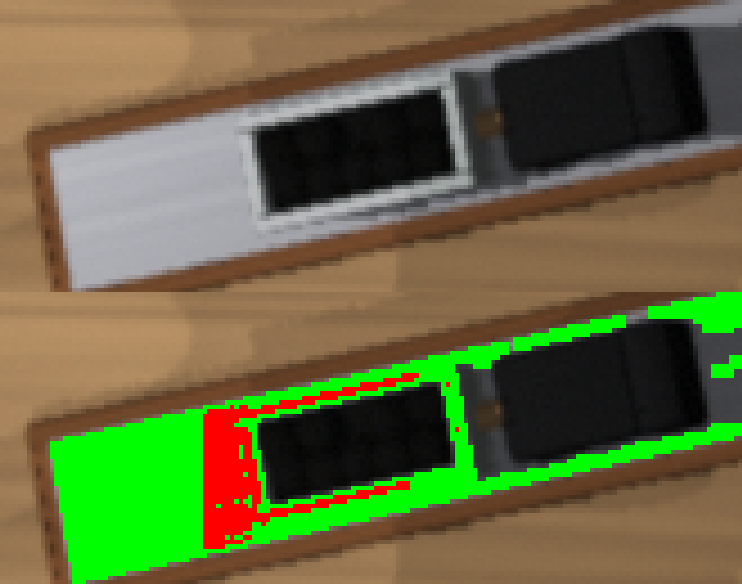

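The crop shows the car's rim corners at crop (242,131), (455,72), (473,183) and (262,228). The bright mask leaked onto the strip, so I use the black coal blob and those corners instead.

Run:
```python
from h import *
c=read_camera("top");im=c["image"]
hsv=cv2.cvtColor(im,cv2.COLOR_BGR2HSV)
k=(hsv[...,2]<70).astype(np.uint8);k[:240]=0;k[295:]=0;k[:,:150]=0;k[:,203:]=0
n,l,st,ce=cv2.connectedComponentsWithStats(k);i=1+st[1:,4].argmax()
ys,xs=np.nonzero(l==i);r=cv2.minAreaRect(np.c_[xs,ys].astype(np.float32));b=cv2.boxPoints(r)
print("coal",r);w=ray(c,b,.064);print(w.round(4),w.mean(0),ray(c,ce[i],.064))
p=np.array([(242,131),(455,72),(473,183),(262,228)])/4.5+[100,235]-.4
w=ray(c,p,.063);print("rim",w.round(4),w.mean(0))
e=np.array([w[0]-w[1],w[3]-w[2]]);print(np.linalg.norm(e,axis=1),np.degrees(np.arctan2(e[:,1],e[:,0])))
# rail: reddish brown
m=((hsv[...,0]<12)&(hsv[...,1]>110)&(hsv[...,2]>40)&(hsv[...,2]<150)).astype(np.uint8);m[:170]=0;m[310:]=0
n,l,st,ce=cv2.connectedComponentsWithStats(cv2.dilate(m,np.ones((3,3))));i=1+st[1:,4].argmax()
ys,xs=np.nonzero((l==i)&(m>0));P=ray(c,np.c_[xs,ys],.017)[:,:2].astype(np.float32)
r=cv2.minAreaRect(P);print("rail",r,cv2.boxPoints(r))
d=np.array([-np.sin(np.radians(0)),0])
print("top px of car closed etc")
```

```text
coal ((178.28822326660156, 268.04705810546875), (19.089881896972656, 42.84376907348633), 77.47119140625)
[[0.4606 0.2368 0.064 ]
 [0.476  0.1733 0.064 ]
 [0.4481 0.1657 0.064 ]
 [0.4328 0.2289 0.064 ]] [0.45438189 0.20115515 0.064     ] [[0.45437339 0.20086264 0.064     ]]
rim [[0.46   0.2401 0.063 ]
 [0.4814 0.1682 0.063 ]
 [0.4444 0.1605 0.063 ]
 [0.4278 0.2315 0.063 ]] [0.45339898 0.20007357 0.063     ]
[0.07496408 0.072856  ] [106.56872309 103.17392887]
rail ((0.5818730592727661, 0.2895420491695404), (0.002629166468977928, 0.1526307910680771), 7.913466453552246) [[0.57006407 0.36494973]
 [0.5910779  0.2137724 ]
 [0.59368205 0.21413437]
 [0.5726682  0.36531168]]
top px of car closed etc
```

send_rows --increments '[{"dx": 1.2, "dy": 2, "dz": 0, "roll": 1, "claw": 1}, {"dx": 2.4, "dy": 4, "dz": 0, "roll": 2, "claw": 1}, {"dx": 3.6, "dy": 6, "dz": 0, "roll": 3, "claw": 1}, {"dx": 4.8, "dy": 8, "dz": 0, "roll": 4, "claw": 1}, {"dx": 6, "dy": 10, "dz": 0, "roll": 5, "claw": 1}]'

```text
clock: 0.82
tcp_pos: [0.3744, -0.278, 0.2313]
orientation: [0.0, 0.852, 0.524, 0.0]
wrist_force: [0.5, -0.6, -0.3]
finger_gap: 0.0852
grip_force: 0.0
```

send_rows --increments '[{"dx": 0.5, "dy": 2.3, "dz": 0, "roll": 1, "claw": 1}, {"dx": 1, "dy": 4.6, "dz": 0, "roll": 2, "claw": 1}, {"dx": 1.4, "dy": 6.9, "dz": 0, "roll": 3, "claw": 1}, {"dx": 1.9, "dy": 9.2, "dz": 0, "roll": 4, "claw": 1}, {"dx": 2.4, "dy": 11.6, "dz": 0, "roll": 5, "claw": 1}]'

```text
clock: 1.45
tcp_pos: [0.4339, 0.0121, 0.2315]
orientation: [0.0, 0.622, 0.783, 0.0]
wrist_force: [2.0, 0.3, -0.3]
finger_gap: 0.0853
grip_force: 0.0
```

send_rows --increments '[{"dx": 0.3, "dy": 2, "dz": 0, "roll": 0, "claw": 1}, {"dx": 0.5, "dy": 4, "dz": 0, "roll": 0, "claw": 1}, {"dx": 0.7, "dy": 6, "dz": -1, "roll": 0.1, "claw": 1}, {"dx": 0.8, "dy": 7.6, "dz": -2, "roll": 0.1, "claw": 1}, {"dx": 0.8, "dy": 7.6, "dz": -3, "roll": 0.1, "claw": 1}]'

```text
clock: 2.08
tcp_pos: [0.4537, 0.2029, 0.1554]
orientation: [-0.0, 0.616, 0.788, 0.0]
wrist_force: [-0.6, -1.7, -0.4]
finger_gap: 0.0854
grip_force: 0.0
```

Run:
```python
from h import *
s=get_state();print(s["clock"],s["tcp_pos"],s["orientation"],s["wrist_force"],s["joint_pos"])
w,x,y,z=s["orientation"];print("tool y yaw",np.degrees(2*np.arctan2(y,x))-90)
c=read_camera("side");cv2.imwrite("pics/s1.png",cv2.resize(c["image"][60:320,60:400],None,fx=2.2,fy=2.2))
```

```text
2.075 [0.45365758 0.20292255 0.15537899] [-2.94640243e-06  6.15948305e-01  7.87786511e-01  3.14350714e-04] [-0.56727103 -1.69631762 -0.41621075] [ 2.58696028e-01  2.00671876e-01 -2.93338244e-01  1.07628870e+00
  3.84432404e-04  1.58587452e+00]
tool y yaw 13.958279241437708
```

View pics/s1.png

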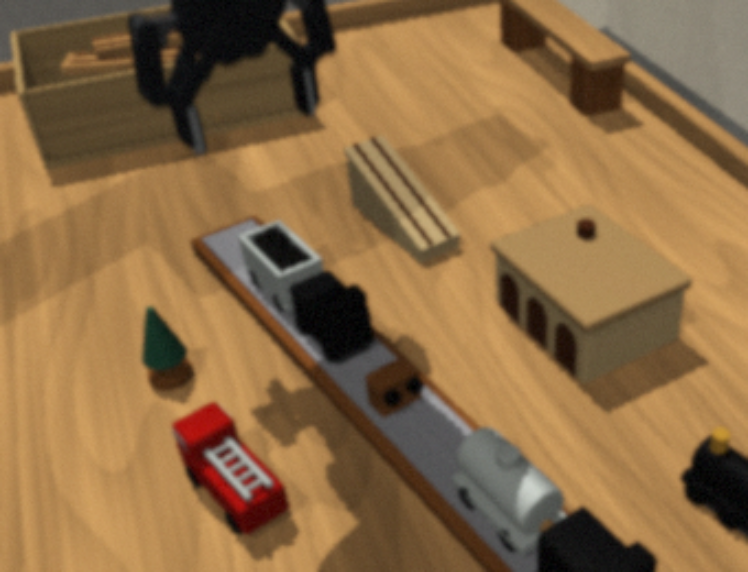

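The side view shows the open gripper squarely above the coal car, with crop position about (280,250) directly beneath it and nothing in the way. I descend and close.

send_rows --increments '[{"dx": 0, "dy": -0.1, "dz": -1.2, "roll": 0, "claw": 1}, {"dx": 0, "dy": -0.1, "dz": -2.4, "roll": 0, "claw": 1}, {"dx": 0, "dy": -0.1, "dz": -3.6, "roll": 0, "claw": 1}, {"dx": 0, "dy": -0.1, "dz": -4.5, "roll": 0, "claw": 1}, {"dx": 0, "dy": -0.1, "dz": -5, "roll": 0, "claw": 1}]'

```text
clock: 2.75
tcp_pos: [0.4533, 0.1973, 0.0306]
orientation: [-0.0, 0.618, 0.786, -0.001]
wrist_force: [0.0, -0.2, -0.1]
finger_gap: 0.0853
grip_force: 0.0
```

send_rows --increments '[{"claw": 0.5}, {"claw": 0.3}, {"claw": 0.1}, {"claw": 0}, {"claw": -0.1}]' --grip_force 50

```text
schema error: expected keys dx, dy, dz, roll, claw
```

send_rows --increments '[{"claw": -0.3}, {"claw": -0.3}, {"claw": -0.3}, {"claw": -0.3}, {"claw": -0.3}]' --grip_force 50

```text
schema error: expected keys dx, dy, dz, roll, claw
```

send_rows --increments '[{"dx": 0, "dy": 0, "dz": 0, "roll": 0, "claw": 0.5}, {"dx": 0, "dy": 0, "dz": 0, "roll": 0, "claw": 0.3}, {"dx": 0, "dy": 0, "dz": 0, "roll": 0, "claw": 0.1}, {"dx": 0, "dy": 0, "dz": 0, "roll": 0, "claw": 0}, {"dx": 0, "dy": 0, "dz": 0, "roll": 0, "claw": -0.1}]' --grip_force 50

```text
clock: 3.38
tcp_pos: [0.4557, 0.1983, 0.0325]
orientation: [0.001, 0.618, 0.786, 0.002]
wrist_force: [2.4, 0.0, 4.6]
finger_gap: 0.0393
grip_force: 46.4
```

send_rows --increments '[{"dx": 0, "dy": 0, "dz": 0, "roll": 0, "claw": -0.3}, {"dx": 0, "dy": 0, "dz": 0, "roll": 0, "claw": -0.3}, {"dx": 0, "dy": 0, "dz": 0, "roll": 0, "claw": -0.3}, {"dx": 0, "dy": 0, "dz": 0, "roll": 0, "claw": -0.3}, {"dx": 0, "dy": 0, "dz": 0, "roll": 0, "claw": -0.3}]' --grip_force 50

```text
clock: 4.0
tcp_pos: [0.4557, 0.1983, 0.0325]
orientation: [0.001, 0.618, 0.786, 0.002]
wrist_force: [3.2, 0.5, 7.2]
finger_gap: 0.0393
grip_force: 49.9
```

Run:
```python
from h import *
s=get_state();print(s["clock"],s["tcp_pos"],s["wrist_force"],s["ft_torque"],s["finger_gap"],s["grip_force"])
```

```text
4.0 [0.45573193 0.19829694 0.03253257] [3.20385405 0.48107638 7.1643635 ] [ 0.09149572 -0.26619932 -0.0400583 ] 0.03934186972440744 49.903825521469116
```

Gripped. I relieve the side load first, then pull 10 mm in small steps.

send_rows --increments '[{"dx": 0.1, "dy": 0.02, "dz": 0.08, "roll": 0, "claw": -0.3}, {"dx": 0.08, "dy": 0.1, "dz": 0.08, "roll": 0, "claw": -0.3}, {"dx": 0.05, "dy": 0.2, "dz": 0.08, "roll": 0, "claw": -0.3}, {"dx": 0.03, "dy": 0.3, "dz": 0.08, "roll": 0, "claw": -0.3}, {"dx": 0, "dy": 0.4, "dz": 0.08, "roll": 0, "claw": -0.3}]'

```text
clock: 4.62
tcp_pos: [0.4535, 0.2072, 0.0327]
orientation: [0.0, 0.618, 0.786, -0.001]
wrist_force: [4.7, -4.4, -12.0]
finger_gap: 0.039
grip_force: 52.2
```

Run:
```python
from h import *
s=get_state();print(s["clock"],s["tcp_pos"],s["wrist_force"],s["finger_gap"],s["grip_force"],"drawn",(s["tcp_pos"]-[.4557,.1983,0])[:2]@[-.235,.972])
```

```text
4.625 [0.45352311 0.20722826 0.0326518 ] [  4.70357674  -4.37180946 -11.97267058] 0.03904712352222059 52.21160531044006 drawn 0.009189841639426143
```

Drawn 9.2 mm at 5.4 N, which agrees with the spring law. Pulling on to 20 mm.

send_rows --increments '[{"dx": -0.02, "dy": 0.1, "dz": -0.05, "roll": 0, "claw": -0.3}, {"dx": -0.05, "dy": 0.2, "dz": -0.05, "roll": 0, "claw": -0.3}, {"dx": -0.07, "dy": 0.3, "dz": -0.05, "roll": 0, "claw": -0.3}, {"dx": -0.1, "dy": 0.4, "dz": -0.05, "roll": 0, "claw": -0.3}, {"dx": -0.1, "dy": 0.42, "dz": -0.05, "roll": 0, "claw": -0.3}]'

```text
clock: 5.25
tcp_pos: [0.4513, 0.2167, 0.0326]
orientation: [0.001, 0.618, 0.786, -0.001]
wrist_force: [2.0, -9.4, 0.1]
finger_gap: 0.039
grip_force: 53.6
```

Run:
```python
from h import *
s=get_state();print(s["clock"],s["tcp_pos"],s["wrist_force"],s["finger_gap"],s["grip_force"],"drawn",(s["tcp_pos"]-[.4557,.1983,0])[:2]@[-.235,.972],"F",s["wrist_force"][:2]@[-.235,.972])
a=[]
for n in("top","side"):
    c=read_camera(n);im=c["image"];u,v=map(int,proj(c,[.46,.17,.06]));a.append(cv2.resize(im[v-35:v+35,u-50:u+50],(560,392)[:2] if 0 else (400,280),interpolation=2))
cv2.imwrite("pics/p1.png",np.hstack(a))
```

```text
5.25 [0.45127089 0.21669776 0.03257322] [ 2.02318886 -9.36820614  0.09180118] 0.03895634944386842 53.55640769004822 drawn 0.018923462993401988 F -9.58134575324083
```

View pics/p1.png

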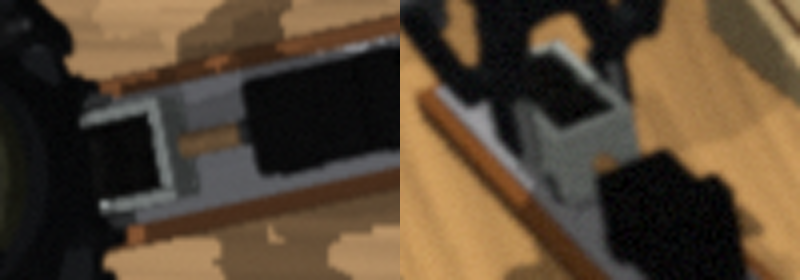

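In the top crop the wooden bar is drawn out, with its dark band at about (243,132) almost fully out of the tender. That fits 18.9 mm and 9.6 N. I add 1 mm and hold for more than 2 s.

send_rows --increments '[{"dx": -0.01, "dy": 0.04, "dz": 0, "roll": 0, "claw": -0.3}, {"dx": -0.01, "dy": 0.04, "dz": 0, "roll": 0, "claw": -0.3}, {"dx": -0.01, "dy": 0.04, "dz": 0, "roll": 0, "claw": -0.3}, {"dx": -0.01, "dy": 0.04, "dz": 0, "roll": 0, "claw": -0.3}, {"dx": -0.01, "dy": 0.04, "dz": 0, "roll": 0, "claw": -0.3}]'

```text
clock: 5.98
tcp_pos: [0.4511, 0.2175, 0.0326]
orientation: [0.001, 0.618, 0.786, -0.001]
wrist_force: [2.0, -9.5, -0.6]
finger_gap: 0.039
grip_force: 53.6
```

send_rows --increments '[{"dx": 0, "dy": 0, "dz": 0, "roll": 0, "claw": -0.3}, {"dx": 0, "dy": 0, "dz": 0, "roll": 0, "claw": -0.3}, {"dx": 0, "dy": 0, "dz": 0, "roll": 0, "claw": -0.3}, {"dx": 0, "dy": 0, "dz": 0, "roll": 0, "claw": -0.3}, {"dx": 0, "dy": 0, "dz": 0, "roll": 0, "claw": -0.3}]'

```text
clock: 6.6
tcp_pos: [0.4511, 0.2175, 0.0326]
orientation: [0.001, 0.618, 0.786, -0.001]
wrist_force: [1.6, -8.8, -0.5]
finger_gap: 0.0392
grip_force: 53.6
```

send_rows --increments '[{"dx": 0, "dy": 0, "dz": 0, "roll": 0, "claw": -0.3}, {"dx": 0, "dy": 0, "dz": 0, "roll": 0, "claw": -0.3}, {"dx": 0, "dy": 0, "dz": 0, "roll": 0, "claw": -0.3}, {"dx": 0, "dy": 0, "dz": 0, "roll": 0, "claw": -0.3}, {"dx": 0, "dy": 0, "dz": 0, "roll": 0, "claw": -0.3}]'

```text
clock: 7.22
tcp_pos: [0.4511, 0.2175, 0.0326]
orientation: [0.001, 0.618, 0.786, -0.001]
wrist_force: [1.9, -8.5, -1.0]
finger_gap: 0.0391
grip_force: 53.6
```

send_rows --increments '[{"dx": 0, "dy": 0, "dz": 0, "roll": 0, "claw": -0.3}, {"dx": 0, "dy": 0, "dz": 0, "roll": 0, "claw": -0.3}, {"dx": 0, "dy": 0, "dz": 0, "roll": 0, "claw": -0.3}, {"dx": 0, "dy": 0, "dz": 0, "roll": 0, "claw": -0.3}, {"dx": 0, "dy": 0, "dz": 0, "roll": 0, "claw": -0.3}]'

```text
clock: 7.85
tcp_pos: [0.4511, 0.2176, 0.0326]
orientation: [0.001, 0.618, 0.786, -0.001]
wrist_force: [3.2, -10.3, -0.4]
finger_gap: 0.0393
grip_force: 53.6
```

Run:
```python
from h import *
s=get_state();print(s["clock"],s["tcp_pos"],s["wrist_force"],"drawn",(s["tcp_pos"]-[.4557,.1983,0])[:2]@[-.235,.972],"F",s["wrist_force"][:2]@[-.235,.972])
c=read_camera("top");im=c["image"];u,v=map(int,proj(c,[.46,.17,.06]));cv2.imwrite("pics/p2.png",cv2.resize(im[v-35:v+35,u-50:u+50],(600,420),interpolation=2))
```

```text
7.85 [0.45108116 0.21755046 0.03258796] [  3.21626705 -10.30077695  -0.39196247] drawn 0.019796870355267695 F -10.768177949823285
```

View pics/p2.png

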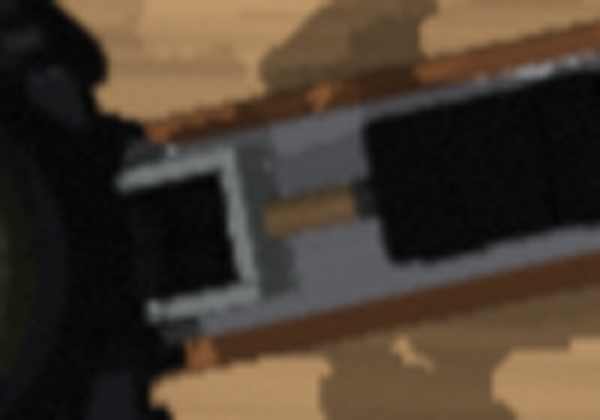

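The bar is drawn out with its dark band at (367,197), just visible beside the tender. It held about 10 N at 19.8 mm for 2.5 s. Now I ease back slowly.

send_rows --increments '[{"dx": 0.02, "dy": -0.08, "dz": 0, "roll": 0, "claw": -0.3}, {"dx": 0.04, "dy": -0.16, "dz": 0, "roll": 0, "claw": -0.3}, {"dx": 0.06, "dy": -0.24, "dz": 0, "roll": 0, "claw": -0.3}, {"dx": 0.08, "dy": -0.32, "dz": 0, "roll": 0, "claw": -0.3}, {"dx": 0.1, "dy": -0.4, "dz": 0, "roll": 0, "claw": -0.3}]'

```text
clock: 8.52
tcp_pos: [0.4533, 0.2084, 0.0326]
orientation: [0.001, 0.618, 0.786, -0.001]
wrist_force: [1.4, -5.0, -0.8]
finger_gap: 0.0394
grip_force: 53.5
```

send_rows --increments '[{"dx": 0.02, "dy": -0.1, "dz": 0, "roll": 0, "claw": -0.3}, {"dx": 0.05, "dy": -0.2, "dz": 0, "roll": 0, "claw": -0.3}, {"dx": 0.07, "dy": -0.3, "dz": 0, "roll": 0, "claw": -0.3}, {"dx": 0.09, "dy": -0.37, "dz": 0, "roll": 0, "claw": -0.3}, {"dx": 0.09, "dy": -0.37, "dz": 0, "roll": 0, "claw": -0.3}]'

```text
clock: 9.15
tcp_pos: [0.4553, 0.2002, 0.0325]
orientation: [-0.0, 0.618, 0.786, 0.0]
wrist_force: [-3.0, -2.0, 6.1]
finger_gap: 0.0392
grip_force: 54.3
```

Run:
```python
from h import *
s=get_state();print(s["clock"],s["tcp_pos"],s["wrist_force"],"drawn",(s["tcp_pos"]-[.4557,.1983,0])[:2]@[-.235,.972],"F",s["wrist_force"][:2]@[-.235,.972])
```

```text
9.15 [0.45529469 0.20017767 0.03251265] [-3.0472069  -2.04881842  6.0880721 ] drawn 0.001920343812787783 F -1.275357887040757
```

Drawn 1.9 mm. I close the rest, confirm contact in the force reading, then release.

send_rows --increments '[{"dx": 0.01, "dy": -0.04, "dz": 0, "roll": 0, "claw": -0.3}, {"dx": 0.02, "dy": -0.08, "dz": 0, "roll": 0, "claw": -0.3}, {"dx": 0.02, "dy": -0.1, "dz": 0, "roll": 0, "claw": -0.3}, {"dx": 0.02, "dy": -0.1, "dz": 0, "roll": 0, "claw": -0.3}, {"dx": 0.02, "dy": -0.1, "dz": 0, "roll": 0, "claw": -0.3}]'

```text
clock: 9.78
tcp_pos: [0.4558, 0.1983, 0.0325]
orientation: [-0.001, 0.617, 0.787, 0.0]
wrist_force: [-2.1, -1.2, 5.7]
finger_gap: 0.039
grip_force: 54.4
```

Run:
```python
from h import *
s=get_state();print(s["clock"],s["tcp_pos"],s["wrist_force"],"drawn",(s["tcp_pos"]-[.4557,.1983,0])[:2]@[-.235,.972],"F",s["wrist_force"][:2]@[-.235,.972])
```

```text
9.775 [0.45576669 0.19829508 0.03252429] [-2.09961762 -1.23522791  5.70898921] drawn -2.0453385338150442e-05 F -0.7072313919093112
```

send_rows --increments '[{"dx": 0, "dy": 0, "dz": 0, "roll": 0, "claw": 0}, {"dx": 0, "dy": 0, "dz": 0, "roll": 0, "claw": 0.3}, {"dx": 0, "dy": 0, "dz": 0, "roll": 0, "claw": 0.7}, {"dx": 0, "dy": 0, "dz": 0, "roll": 0, "claw": 1}, {"dx": 0, "dy": 0, "dz": 0, "roll": 0, "claw": 1}]' --grip_force 20

```text
clock: 10.4
tcp_pos: [0.4563, 0.1976, 0.0321]
orientation: [-0.0, 0.618, 0.786, 0.0]
wrist_force: [-0.3, -0.7, 0.1]
finger_gap: 0.0851
grip_force: 0.0
```

send_rows --increments '[{"dx": 0, "dy": 0, "dz": 0, "roll": 0, "claw": 1}, {"dx": 0, "dy": 0, "dz": 0.5, "roll": 0, "claw": 1}, {"dx": 0, "dy": 0, "dz": 1.2, "roll": 0, "claw": 1}, {"dx": 0, "dy": 0, "dz": 2.4, "roll": 0, "claw": 1}, {"dx": 0, "dy": 0, "dz": 4, "roll": 0, "claw": 1}]'

```text
clock: 11.02
tcp_pos: [0.4557, 0.1974, 0.1332]
orientation: [-0.0, 0.618, 0.786, -0.0]
wrist_force: [1.0, 0.3, -0.2]
finger_gap: 0.0852
grip_force: 0.0
```

send_rows --increments '[{"dx": 0, "dy": -1.5, "dz": 1.5, "roll": 0, "claw": 1}, {"dx": 0, "dy": -3.5, "dz": 3, "roll": 0, "claw": 1}, {"dx": 0, "dy": -5.5, "dz": 3, "roll": 0, "claw": 1}, {"dx": 0, "dy": -7.5, "dz": 3, "roll": 0, "claw": 1}, {"dx": 0, "dy": -8, "dz": 3, "roll": 0, "claw": 1}]'

```text
clock: 11.65
tcp_pos: [0.4564, -0.0048, 0.2082]
orientation: [0.001, 0.619, 0.785, 0.0]
wrist_force: [0.4, 0.4, -0.3]
finger_gap: 0.0854
grip_force: 0.0
```

Run:
```python
from h import *
s=get_state();print(s["clock"],s["tcp_pos"],s["wrist_force"],s["finger_gap"])
c=read_camera("side");cv2.imwrite("pics/f.png",cv2.resize(c["image"][140:370,120:420],None,fx=2.5,fy=2.5))
```

```text
11.65 [ 0.45640414 -0.00475624  0.20815458] [ 0.36569561  0.44454338 -0.27164158] 0.08543584975845123
```

View pics/f.png

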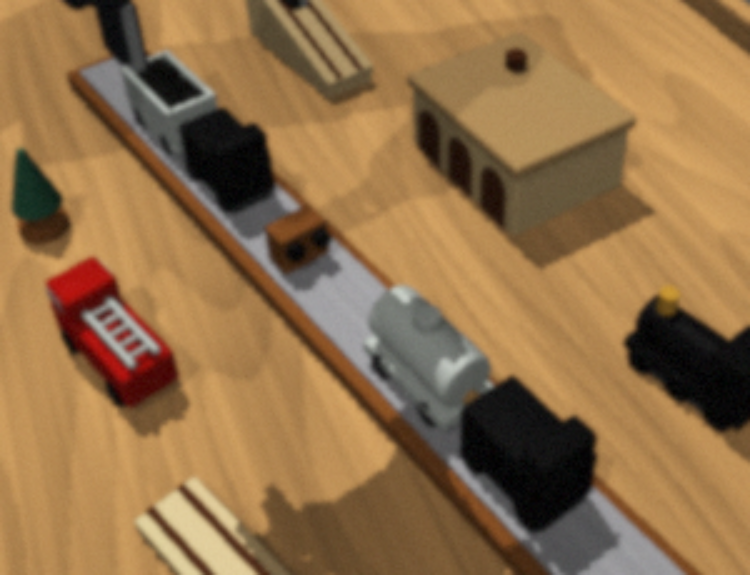

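The coal car at crop (170,100) sits closed against its tender at (228,155). The tank train at (430,345) is untouched and the gripper is clear.

```bash
python3 -c "
from workcell import *
print(hand_in())"
```

```text
the job is handed in; nothing more can be done
None
```

I pulled the coal car's coupling out about 19.8 mm at roughly 10 N, held it there for about 2.5 s, eased it back until it was closed and let go; the tank car was left alone and the job is handed in, with no verdict returned.

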